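# Gauge a brass disc and clip it by size

## Robot

A 6-joint arm with a two-finger parallel gripper is mounted at the origin on a cart in front of the work surface, level with it; the furniture and walls round the work are solid. World frame = base frame: x ahead of the robot, y to its left, z up, the work surface at z = 0. Lengths are in m, angles in rad, forces in N, time in s.
With the tool pointing down it reaches from about 0.375 to 0.975 m from the base axis. Payload 3.8 kg.
Tool frame: the origin (TCP) lies at the very end of the fingers, on their centre line; the grasp point (between the pads) lies 19 mm behind it; y points along the fingers, x is the direction in which the jaws open and shut, and the axes are right-handed (so a half turn about y gives the same grasp; the last joint's range is limited). The gripper opens to 85 mm and grips with 20 to 120 N. Pads are 22 mm wide; open, the fingers measure 114 mm over their backs; the gripper's body (76 mm by 85 mm) begins 54 mm behind the grasp point. The pads swing forward as they close: fully open they stand 13 mm farther back than shut.
Start: joints at [1.235, 0.264, 1.604, -0, 1.274, -0.037], TCP at [0.199, 0.645, 0.196] pointing down, gripper open.
Joint ranges: [-2.63, 2.63], [-0.94, 2.18], [0.31, 2.57], [-1.31, 4.45], [0, 2.66], [-2.55, 2.55]. Speed limits (rad/s): [2.57, 2.57, 3.14, 3.14, 3.14, 3.14].

## Interface

Orientations are given as a rotation vector (axis times angle).
In Python, from workcell import bot, cams gives the robot as it stands.
- The arm moves only by the tool play_rows, never from a script. Its argument "motion" is a list of rows, each a list of 2 entries, a list of its own where there are three numbers: the shift along the world's x, y, z normalised to -1 to 1, where 1 is 400 mm, then the turn, a rotation vector about the world's x, y, z normalised to -1 to 1, where 1 is pi/4 rad. In form: [[[tx, ty, tz], [ax, ay, az]], ...]. A call has 1 to 10 rows; each row is the pose to reach, as a shift and turn from the pose commanded when the call began; what a row does not reach only later rows make up. A row lasts 1/8 s, in which the tool goes at most 62.5 mm and 10.7 degrees, less where a joint would pass 70% of its speed; a pose out of reach is approached as far as the arm can. A call with a number of a shift or a turn outside -1 to 1 is refused whole. A call with a gripper value outside its range is refused whole. "gripper" is the closure, from 0 (fully open) to 1 (shut), set as the call begins (left out, the last holds). The fingers move at their own pace and stop on an object; "squeeze" is the grip in N (left out, the last holds). Time passes only in rows, so rows that repeat a pose let the fingers close. It gives the time, the measured TCP pose, the force and the opening at its end, in the units of the state.
- bot.read_state(): the state, without advancing time (a new reading comes with each control period).
- cams.read_camera(name): name is "scene" or "top" or "wrist"; returns (picture, depth): 400x640x3 uint8, red, green, blue; 400x640 float32, m along the optical axis (not along the pixel's ray), 0 where there is no reading.
- cams.calibration(name): a dict with "mtx" (3x3 intrinsics, pixels), "k1" (the pictures are not rectified: a ray, as slopes to the right and down, at radius r is drawn at 1 + k1 r^2 times it, then the intrinsics apply), "R" (3x3) and "t" (3): a world point X has camera coordinates R X + t; the wrist camera has in their place "tool_from_camera" (4x4, takes a point from camera to tool coordinates, whose origin is the TCP and whose axes are the tool frame's). Camera axes: x right, y down, z forward; pixel columns grow to the right and rows downward; lengths in m; the calibration is good to about 2 mm. A picture is of the moment at which its call begins: read the wrist's pose just before it. calibration takes no time and is no camera call.
- bot.finish_job(): hands the job in, once; it reports no verdict.
Trained networks look in the newest picture that a camera, given by its name, has taken for a name from the list of things; names that differ only in an ending like _2 or _b are one class to them, and where a whole thing is asked for, a point or a joint stands for the part that bears it (a point fixed in the world has none). Each returns a list of dicts, best first, with "conf" (0 to 1); they miss things now and then, are a little off and sometimes report something else, mostly with a low value. They report only what shows in the picture. A call takes as long as a camera call. They do not tell look-alikes from the thing itself.
- cams.recognise(camera, label): "xyz" ([x, y, z] in m, in the coordinates of the camera as it stood for that picture, good to about 4 mm: the middle of the surface that is visible of it).
- cams.regions_of(camera, label): "mask" (400x640 bool, what is visible of it).
- cams.mark_of(camera, label): "xyz" ([x, y, z] in m, in the coordinates of the camera as it stood for that picture, good to about 4 mm: a listed point, or the origin of a listed thing).
The state is a dict: "time": time; "q": joint angles; "joint_vel": joint speeds; "joint_torque": joint torques, N m; "tool_pos": TCP position; "tcp_rot": TCP orientation; "wrist_force": force on the tool from outside, world axes, zero at the start; "torque": the same for the moment, N m; "width": opening from 0.0 (shut) to 1.0 (fully open).
Only numpy, scipy, OpenCV 4.12 (cv2) and the standard library are available. Lean on these libraries where they do the work, as an engineer would, in place of code of your own. Each camera call takes 0.05 s, during which the arm holds its last target.

## Task

Find the size of the brass disc on the green pad: lower it into the slots of the stepped gauge, starting at the narrowest (red) and going up one slot at a time (red, yellow, blue), until it goes down to the bottom of one, and go no wider. Then take it out, press it fully down between the jaws of the sprung clip marked with that slot's colour, and let go only once it is down and the jaws grip it. Leave the two discs on the cork pad, the pigment jar and the green stone alone.

Things in the scene. Friction and masses are not known exactly. Their poses are not given: they have to be found in the camera images.
- disc_a_center (a point): centre (half-way up) of one of three solid brass discs that look alike, 20 mm tall, standing flat; diameter between 25 and 35 mm, different for each (which fits which slot is for the gauge to tell); about 90 g; z axis along the disc's axis
- disc_b_center (a point): centre (half-way up) of one of three solid brass discs that look alike, 20 mm tall, standing flat; diameter between 25 and 35 mm, different for each (which fits which slot is for the gauge to tell); about 90 g; z axis along the disc's axis
- disc_c_center (a point): centre (half-way up) of one of three solid brass discs that look alike, 20 mm tall, standing flat; diameter between 25 and 35 mm, different for each (which fits which slot is for the gauge to tell); about 90 g; z axis along the disc's axis
- disc_a: the same brass disc, origin at the centre of its underside (10 mm below disc_a_center), z up its axis
- disc_b: the same brass disc, origin at the centre of its underside (10 mm below disc_b_center), z up its axis
- disc_c: the same brass disc, origin at the centre of its underside (10 mm below disc_c_center), z up its axis
- green_pad: square green pad, 60 x 60 x 3 mm, fixed; origin at the centre of its underside; the disc to be gauged stands on it, about in the middle
- cork_pad: cork pad, 60 x 140 x 3 mm (x, y, z), fixed; origin at the centre of its underside; the two other discs stand on it
- gauge: fixed aluminium stepped gauge: upright bar 20 mm thick (own x), 151 mm long (own y), 24 mm tall; three slots cut down 9 mm from its top, through its thickness; from its +y end: red, yellow, blue, each 1.5 mm wider than the disc that belongs to it, 14 mm of bar beside each; a foot 5 mm high sticks out 18 mm on its -x side; origin at the centre of the bar's underside
- slot_red (a point): middle of the mouth of the narrowest slot (27.5 mm wide along own y, marked red), level with the gauge's top; its flat floor is 9 mm below; axes as the gauge's
- slot_yellow (a point): middle of the mouth of the middle slot (31.5 mm wide along own y, marked yellow), level with the gauge's top; its flat floor is 9 mm below; axes as the gauge's
- slot_blue (a point): middle of the mouth of the widest slot (35.5 mm wide along own y, marked blue), level with the gauge's top; its flat floor is 9 mm below; axes as the gauge's
- clip_red: sprung clip marked red, fixed: steel base 44 x 96 x 5 mm (x, y, z), red end blocks 18 mm high; on its own +y and -y sides aluminium jaws 16 mm wide (x), 23 mm high, upright faces with lips that slope outward above; its own +x and -x sides are free for fingers; origin at the centre of its underside
- clip_red_seat (a point): middle of the floor between the jaws of the red clip, 5 mm above the bench; axes as the clip's; the jaw gap is 22 mm when empty, 8 mm more at the lips; a disc pushed straight down spreads the jaws 2 mm each (takes 8 to 18 N of push), and their springs (about 3 N each) grip it from both sides
- clip_yellow: sprung clip marked yellow, fixed: steel base 44 x 96 x 5 mm (x, y, z), yellow end blocks 18 mm high; on its own +y and -y sides aluminium jaws 16 mm wide (x), 23 mm high, upright faces with lips that slope outward above; its own +x and -x sides are free for fingers; origin at the centre of its underside
- clip_yellow_seat (a point): middle of the floor between the jaws of the yellow clip, 5 mm above the bench; axes as the clip's; the jaw gap is 26 mm when empty, 8 mm more at the lips; a disc pushed straight down spreads the jaws 2 mm each (takes 8 to 18 N of push), and their springs (about 3 N each) grip it from both sides
- clip_blue: sprung clip marked blue, fixed: steel base 44 x 96 x 5 mm (x, y, z), blue end blocks 18 mm high; on its own +y and -y sides aluminium jaws 16 mm wide (x), 23 mm high, upright faces with lips that slope outward above; its own +x and -x sides are free for fingers; origin at the centre of its underside
- clip_blue_seat (a point): middle of the floor between the jaws of the blue clip, 5 mm above the bench; axes as the clip's; the jaw gap is 30 mm when empty, 8 mm more at the lips; a disc pushed straight down spreads the jaws 2 mm each (takes 8 to 18 N of push), and their springs (about 3 N each) grip it from both sides
- jar_center (a point): brown pigment jar with a white lid, 35 mm across, 46 mm tall, loose; point half-way up; bystander
- stone_center (a point): dark green malachite lump, 29 x 39 x 20 mm, loose; point half-way up; bystander
Mind the look-alikes: they are no part of the job. Leave any orange, pink or purple look-alike of the disc_b alone.

How it is judged:
On the way, in this order (a step that is already met when the one before it is completed fails the run):
1. the held disc is offered to the narrowest (red) slot: set down on its edges, or starting into it if it fits (((horizontal distance between disc_a_center and slot_red below 0.006 m and z of disc_a_center in the frame of slot_red below 0.014 m and contact force between the fingers and disc_a above 0.5 N) or (horizontal distance between disc_b_center and slot_red below 0.006 m and z of disc_b_center in the frame of slot_red below 0.0125 m and contact force between disc_b and gauge above 0.3 N and contact force between the fingers and disc_b above 0.5 N) or (horizontal distance between disc_c_center and slot_red below 0.006 m and z of disc_c_center in the frame of slot_red below 0.0125 m and contact force between disc_c and gauge above 0.3 N and contact force between the fingers and disc_c above 0.5 N))).
2. if it fits the red slot, it is lowered to the bottom of it; otherwise it is offered to the next (yellow) slot (((horizontal distance between disc_a_center and slot_red below 0.006 m and z of disc_a_center in the frame of slot_red below 0.0028 m and contact force between the fingers and disc_a above 0.5 N) or (horizontal distance between disc_b_center and slot_yellow below 0.006 m and z of disc_b_center in the frame of slot_yellow below 0.014 m and contact force between the fingers and disc_b above 0.5 N) or (horizontal distance between disc_c_center and slot_yellow below 0.006 m and z of disc_c_center in the frame of slot_yellow below 0.0125 m and contact force between disc_c and gauge above 0.3 N and contact force between the fingers and disc_c above 0.5 N))).
3. the disc has been lowered to the bottom of the slot that it fits; if that was the red slot, it is now pressed fully down in the red clip, still held ((((horizontal distance between disc_a_center and clip_red_seat below 0.004 m and z of disc_a_center in the frame of clip_red_seat below 0.012 m and angle between disc_a's own z axis and vertical below 0.1 rad) and contact force between the fingers and disc_a above 0.5 N) or (horizontal distance between disc_b_center and slot_yellow below 0.006 m and z of disc_b_center in the frame of slot_yellow below 0.0028 m and contact force between the fingers and disc_b above 0.5 N) or (horizontal distance between disc_c_center and slot_blue below 0.006 m and z of disc_c_center in the frame of slot_blue below 0.0028 m and contact force between the fingers and disc_c above 0.5 N))).
4. the disc is fully down between the jaws of the clip with its slot's colour, still held by the fingers; if that was the red clip, it has now been let go there ((((horizontal distance between disc_a_center and clip_red_seat below 0.004 m and z of disc_a_center in the frame of clip_red_seat below 0.012 m and angle between disc_a's own z axis and vertical below 0.1 rad) and linear speed of disc_a below 0.01 m/s and contact force between the fingers and disc_a below 0.1 N) or ((horizontal distance between disc_b_center and clip_yellow_seat below 0.004 m and z of disc_b_center in the frame of clip_yellow_seat below 0.012 m and angle between disc_b's own z axis and vertical below 0.1 rad) and contact force between the fingers and disc_b above 0.5 N) or ((horizontal distance between disc_c_center and clip_blue_seat below 0.004 m and z of disc_c_center in the frame of clip_blue_seat below 0.012 m and angle between disc_c's own z axis and vertical below 0.1 rad) and contact force between the fingers and disc_c above 0.5 N))), for 0.05 s.
At the end, for the whole second after the job is handed in: The disc from the green pad is in the clip coloured like the narrowest slot it fits: within 4 mm of the clip's middle, underside within 2 mm of its floor, upright within 0.1 rad, at rest, released; the two other discs within 15 mm of where they stood, off the green pad (((((horizontal distance between disc_a_center and clip_red_seat below 0.004 m and z of disc_a_center in the frame of clip_red_seat below 0.012 m and angle between disc_a's own z axis and vertical below 0.1 rad) and linear speed of disc_a below 0.01 m/s and contact force between the fingers and disc_a below 0.1 N) and distance of each of disc_b_center, disc_c_center from where it was at the start of the episode below 0.015 m and horizontal distance between each of disc_b_center, disc_c_center and green_pad above 0.05 m) or (((horizontal distance between disc_b_center and clip_yellow_seat below 0.004 m and z of disc_b_center in the frame of clip_yellow_seat below 0.012 m and angle between disc_b's own z axis and vertical below 0.1 rad) and linear speed of disc_b below 0.01 m/s and contact force between the fingers and disc_b below 0.1 N) and distance of each of disc_a_center, disc_c_center from where it was at the start of the episode below 0.015 m and horizontal distance between each of disc_a_center, disc_c_center and green_pad above 0.05 m) or (((horizontal distance between disc_c_center and clip_blue_seat below 0.004 m and z of disc_c_center in the frame of clip_blue_seat below 0.012 m and angle between disc_c's own z axis and vertical below 0.1 rad) and linear speed of disc_c below 0.01 m/s and contact force between the fingers and disc_c below 0.1 N) and distance of each of disc_a_center, disc_b_center from where it was at the start of the episode below 0.015 m and horizontal distance between each of disc_a_center, disc_b_center and green_pad above 0.05 m))); the robot touches nothing.
It fails at once if a second disc is disturbed (moved more than 15 mm) (distance of each of disc_a_center, disc_b_center from where it was at the start of the episode above 0.015 m or distance of each of disc_a_center, disc_c_center from where it was at the start of the episode above 0.015 m or distance of each of disc_b_center, disc_c_center from where it was at the start of the episode above 0.015 m).
It fails at once if the disc is put down into a slot that is wider than the narrowest one it fits ((horizontal distance between disc_a_center and slot_yellow below 0.01 m and z of disc_a_center in the frame of slot_yellow below 0.007 m) or (horizontal distance between disc_a_center and slot_blue below 0.01 m and z of disc_a_center in the frame of slot_blue below 0.007 m) or (horizontal distance between disc_b_center and slot_blue below 0.01 m and z of disc_b_center in the frame of slot_blue below 0.007 m)).
It fails at once if the pigment jar or the green stone is moved more than 20 mm (distance of any of jar_center, stone_center from where it was at the start of the episode above 0.02 m).
It also fails if it takes over 51 s, if anything falls off the work surface, if the arm or the gripper's body presses on something with over 40 N, if the wrist force passes 120 N, or if a joint passes its speed limit or range.

## Working session

There is one attempt and no reset: what is moved stays moved. The work goes in short steps, Python scripts to look and compute and a tool call to move; the robot and the scene stay as the last step left them, time stands still between calls to the robot, and variables do not carry over. Pictures are saved under pics/ and viewed, and the job is handed in when it is done.

Besides the shell and the picture viewer there is one more tool, called after "Call:" as name([rows], argument=value, ...), one row to a line, values as JSON. play_rows: Moves the arm, as the interface text tells. Its arguments: {"type":"object","properties":{"motion":{"type":"array","items":{"type":"array"}},"gripper":{"type":"number"},"squeeze":{"type":"number"}},"required":["motion"]}

```bash
mkdir -p pics; ls; cat > h.py <<'E'
import numpy as np,cv2
from workcell import bot,cams
from scipy.spatial.transform import Rotation as Ro
def T_wc(name,st=None):
    c=cams.calibration(name)
    M=np.eye(4)
    if 'R' in c and name!='wrist':
        R=np.array(c['R']);t=np.array(c['t']);M[:3,:3]=R.T;M[:3,3]=-R.T@t
    else:
        W=np.eye(4);W[:3,:3]=Ro.from_rotvec(st['tcp_rot']).as_matrix();W[:3,3]=st['tool_pos']
        M=W@np.array(c['tool_from_camera'])
    return M
def cloud(name,depth,M):
    c=cams.calibration(name);K=np.array(c['mtx']);k1=c['k1']
    v,u=np.mgrid[0:400,0:640].astype(float)
    p=cv2.undistortPoints(np.stack([u.ravel(),v.ravel()],1)[:,None],K,np.array([k1,0,0,0.]),).reshape(400,640,2)
    P=np.dstack([p*depth[...,None],depth])
    P=P@M[:3,:3].T+M[:3,3]
    P[depth<=0]=np.nan
    return P
def proj(name,X,M):
    c=cams.calibration(name);Mi=np.linalg.inv(M)
    r,_=cv2.Rodrigues(Mi[:3,:3])
    return cv2.projectPoints(np.array(X,float).reshape(-1,3),r,Mi[:3,3],np.array(c['mtx']),np.array([c['k1'],0,0,0.]))[0].reshape(-1,2)
def shot(name,fn):
    st=bot.read_state();im,d=cams.read_camera(name)
    cv2.imwrite('pics/'+fn+'.png',im[...,::-1]);np.savez('pics/'+fn+'.npz',im=im,d=d,M=T_wc(name,st))
    return im,d,T_wc(name,st)
E
python3 - <<'E'
from h import *
np.set_printoptions(precision=4,suppress=True)
print(bot.read_state())
for n in ('top','scene'):
    im,d,M=shot(n,n+'0');print(n,M)
    for l in ('disc_a_center','green_pad','cork_pad','gauge','slot_red','slot_yellow','slot_blue','clip_red_seat','clip_yellow_seat','clip_blue_seat','jar_center','stone_center'):
        for r in cams.mark_of(n,l)[:5]:
            print(l,round(r['conf'],2),M[:3,:3]@np.array(r['xyz'])+M[:3,3])
print(bot.read_state()['time'])
E
```

```text
pics
{'time': 0.0, 'q': array([ 1.2351,  0.2647,  1.6053, -0.    ,  1.2737, -0.0369]), 'joint_vel': array([ 0.    ,  0.0008,  0.0005,  0.0008,  0.0006, -0.0008]), 'joint_torque': array([  0.0001, -51.5111, -36.731 ,  -0.0001,   0.0131,  -0.    ]), 'tool_pos': array([0.1984, 0.6444, 0.1948]), 'tcp_rot': array([-1.3371, -0.985 ,  0.988 ]), 'wrist_force': array([0.2828, 0.5445, 0.2657]), 'torque': array([-0.0492, -0.034 , -0.0759]), 'width': 0.9957732573165413}
top [[-0.0226 -0.9965  0.0806  0.4069]
 [-0.9997  0.0233  0.0071  0.0059]
 [-0.0089 -0.0804 -0.9967  1.1377]
 [ 0.      0.      0.      1.    ]]
disc_a_center 0.5 [ 0.4245 -0.2159 -0.0005]
disc_a_center 0.44 [0.5058 0.1917 0.0114]
disc_a_center 0.28 [ 0.5033 -0.2223  0.0026]
green_pad 0.81 [ 0.5287 -0.1094 -0.0012]
cork_pad 0.69 [ 0.5146  0.2285 -0.0023]
gauge 0.56 [ 0.4467  0.0334 -0.0076]
slot_red 0.82 [0.447  0.0828 0.0242]
slot_red 0.5 [ 0.4457  0.0328 -0.0046]
slot_yellow 0.86 [0.4544 0.04   0.0225]
slot_yellow 0.34 [0.4232 0.242  0.0086]
slot_blue 0.91 [ 0.4502 -0.0102  0.0237]
clip_red_seat 0.71 [ 0.4236 -0.2263  0.0008]
c
[... 622 characters left out ...]
17]
cork_pad 0.81 [ 0.517   0.228  -0.0001]
gauge 0.77 [0.4464 0.039  0.0038]
gauge 0.55 [0.4214 0.2444 0.0092]
gauge 0.36 [ 0.521  -0.1158  0.0029]
gauge 0.31 [0.5118 0.193  0.0188]
slot_red 0.93 [0.4495 0.0785 0.022 ]
slot_yellow 0.62 [0.4449 0.0393 0.0245]
slot_blue 0.88 [ 0.4516 -0.0059  0.0255]
clip_red_seat 0.93 [ 0.4262 -0.2181  0.0047]
clip_red_seat 0.45 [ 0.5813 -0.242   0.0033]
clip_yellow_seat 0.87 [ 0.5084 -0.2205  0.003 ]
clip_yellow_seat 0.5 [0.5195 0.2295 0.0018]
clip_blue_seat 0.55 [ 0.584  -0.2392  0.0059]
jar_center 0.67 [ 0.6482 -0.0493  0.021 ]
jar_center 0.5 [ 0.5855 -0.2393  0.0085]
stone_center 0.54 [0.4227 0.2472 0.0103]
stone_center 0.51 [ 0.6471 -0.0512  0.0217]
1.3
```

View pics/top0.png

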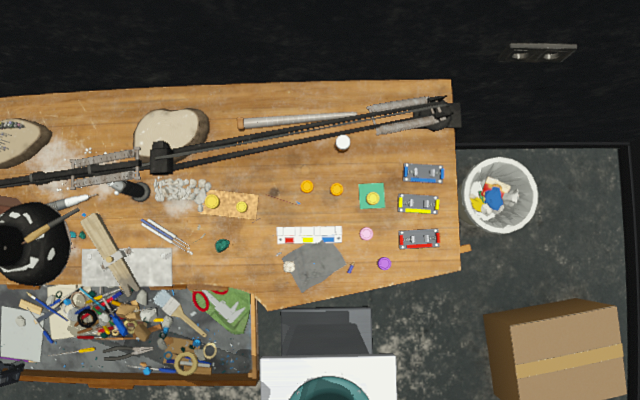

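View pics/scene0.png

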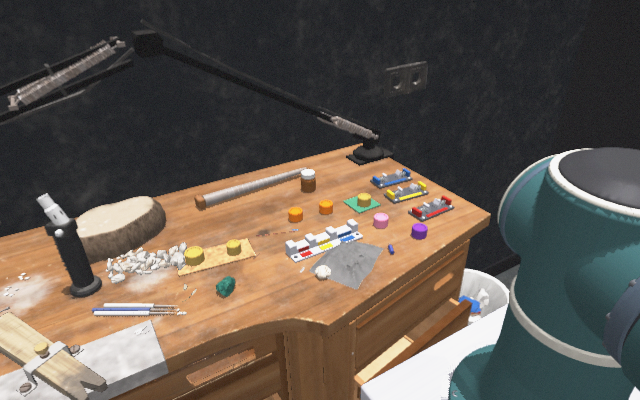

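```bash
python3 - <<'E'
from h import *
np.set_printoptions(precision=4,suppress=True)
for n in ('top0','scene0'):
    D=np.load(f'pics/{n}.npz');im=D['im'];P=cloud(n[:-1],D['d'],D['M'])
    Z=P[...,2]
    if n=='top0':
        for u in range(40,460,40):
            col=P[60:200,u]; 
            k=np.nanargmax(col[:,2]);print('max',u,60+k,col[k])
    hsv=cv2.cvtColor(im,cv2.COLOR_RGB2HSV)
    # desk plane check
    m=(P[...,0]>.38)&(P[...,0]<.7)&(abs(P[...,1])<.3)
    zz=Z[m];h,b=np.histogram(zz,bins=np.arange(-.03,.05,.002));print(n,'plane mode',b[h.argmax()],np.median(zz))
    g=(hsv[...,0]>55)&(hsv[...,0]<85)&(hsv[...,1]>80)&m&(abs(P[...,1]+.11)<.06)
    q=np.argwhere(g);(c,s,a)=cv2.minAreaRect(P[g][:,:2].astype(np.float32)*1000);print('pad',c,s,a)
    # gauge: z>.012
    g=m&(Z>.014)&(Z<.04)&(abs(P[...,0]-.445)<.035)&(abs(P[...,1]-.037)<.1)
    print('gauge',cv2.minAreaRect(P[g][:,:2].astype(np.float32)*1000),g.sum(),np.median(Z[g]))
    for nm,c in dict(red=(.424,-.222),yel=(.506,-.221),blu=(.58,-.24)).items():
        g=m&(Z>.01)&(Z<.04)&(abs(P[...,0]-c[0])<.03)&(abs(P[...,1]-c[1])<.06)
        print(nm,cv2.minAreaRect(P[g][:,:2].astype(np.float32)*1000),g.sum(),np.median(Z[g]))
D=np.load('pics/top0.npz');im=D['im'][140:290,180:460,::-1]
cv2.imwrite('pics/top0z.png',cv2.resize(im,None,fx=2.85,fy=2.85,interpolation=cv2.INTER_CUBIC))
c=cams.calibration('wrist');print(c)
E
```

```text
max 40 178 [0.5386 0.5059 0.3307]
max 80 168 [0.549  0.4152 0.3569]
max 120 165 [0.5472 0.3328 0.3809]
max 160 158 [0.5518 0.2572 0.4042]
max 200 150 [0.5705 0.203  0.3661]
max 240 144 [0.587  0.1431 0.3277]
max 280 135 [0.6106 0.0775 0.2862]
max 320 128 [0.6317 0.0051 0.2461]
max 360 122 [ 0.6541 -0.0748  0.1986]
max 400 112 [ 0.6874 -0.1644  0.1483]
max 440 105 [ 0.717  -0.2641  0.0966]
top0 plane mode -0.001999999999999974 -0.000488765233272348
pad (527.4260864257812, -113.00493621826172) (58.91136932373047, 58.841739654541016) 0.7709755301475525
gauge ((447.1056823730469, 36.03839874267578), (20.100351333618164, 148.90264892578125), 0.14203961193561554) 402 0.019341066528047235
red ((426.2293395996094, -221.65435791015625), (35.662506103515625, 96.70370483398438), 0.08237076550722122) 149 0.01666812321781408
yel ((506.4840393066406, -222.29190063476562), (96.43302917480469, 23.73284339904785), 84.33847045898438) 150 0.017400775826654447
blu ((575.3550415039062, -236.63543701171875), (94.3693618774414, 29.417606353759766), 84.12608337402344) 157 0.016524257089699956
scene0 plane m
[... 329 characters left out ...]
(26.046457290649414, 97.98336791992188), 2.518465757369995) 229 0.015924461625213715
yel ((504.9822998046875, -221.59722900390625), (94.82018280029297, 23.081396102905273), 85.79928588867188) 190 0.015886026027186084
blu ((577.8558959960938, -237.07296752929688), (95.59219360351562, 24.56112289428711), 86.5018310546875) 156 0.0160140419514731
{'mtx': array([[293.7902,   0.    , 322.3089],
       [  0.    , 293.7902, 195.3896],
       [  0.    ,   0.    ,   1.    ]]), 'k1': 0.00852110153184767, 'tool_from_camera': array([[ 1.    , -0.0003,  0.001 ,  0.0001],
       [-0.0011, -0.3114,  0.9503, -0.1776],
       [ 0.0001, -0.9503, -0.3114,  0.0802],
       [ 0.    ,  0.    ,  0.    ,  1.    ]])}
```

View pics/top0z.png

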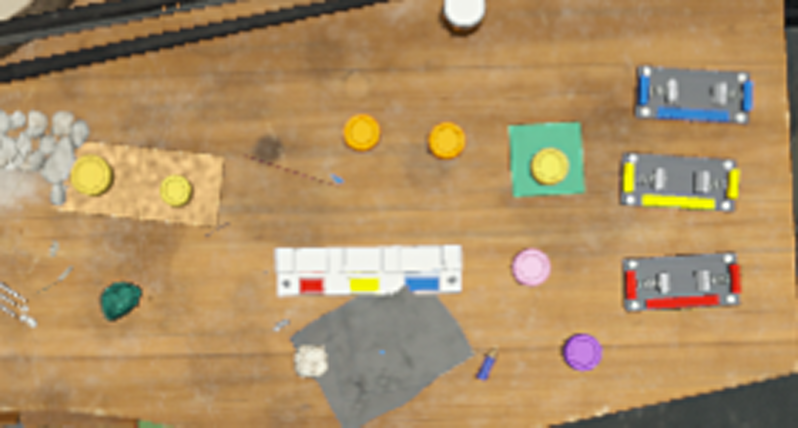

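```bash
python3 - <<'E'
from h import *
np.set_printoptions(precision=4,suppress=True)
st=bot.read_state();R=Ro.from_rotvec(st['tcp_rot']).as_matrix();print(R)
# target: tool y=-z; options x=+-X
for s in (1,-1):
  x=np.array([s,0,0.]);y=np.array([0,0,-1.]);G=np.stack([x,y,np.cross(x,y)],1);d=Ro.from_matrix(G@R.T).as_rotvec();print(s,G[:,2],d,d/(np.pi/4))
D=np.load('pics/top0.npz');im=D['im'];P=cloud('top',D['d'],D['M'])
hsv=cv2.cvtColor(im,cv2.COLOR_RGB2HSV)
m=(abs(P[...,0]-.525)<.03)&(abs(P[...,1]+.113)<.03)&(hsv[...,0]>20)&(hsv[...,0]<38)&(hsv[...,1]>90)
q=P[m];print(m.sum(),q.min(0),q.max(0),q.mean(0),np.median(q[:,2]))
E
```

```text
[[ 0.2944  0.     -0.9557]
 [ 0.9557  0.0001  0.2944]
 [ 0.0001 -1.     -0.    ]]
1 [-0.  1.  0.] [-0.      0.0001 -1.272 ] [-0.      0.0001 -1.6195]
-1 [-0. -1. -0.] [-0.0001 -0.      1.8696] [-0.0001 -0.      2.3805]
136 [ 0.4963 -0.1354 -0.0048] [ 0.5357 -0.0856  0.0275] [ 0.5191 -0.1127  0.0187] 0.021098732609122983
```

Call:
play_rows([
  [[0.4, -0.9, 0], [0, 0, -0.81]],
  [[0.4, -0.9, 0], [0, 0, -0.81]],
  [[0.4, -0.9, 0], [0, 0, -0.81]],
  [[0.4, -0.9, 0], [0, 0, -0.81]],
  [[0.4, -0.9, 0], [0, 0, -0.81]],
  [[0.4, -0.9, 0], [0, 0, -0.81]],
  [[0.4, -0.9, 0], [0, 0, -0.81]],
], gripper=0)

```text
time: 2.17
tool_pos: [0.3596, 0.2822, 0.1964]
tcp_rot: [-1.514, -0.496, 0.495]
wrist_force: [1.2, -1.3, -0.5]
width: 0.999
```

Call:
play_rows([
  [[0.3, -0.88, -0.1], [0, 0, -0.81]],
  [[0.3, -0.88, -0.1], [0, 0, -0.81]],
  [[0.3, -0.88, -0.1], [0, 0, -0.81]],
  [[0.3, -0.88, -0.1], [0, 0, -0.81]],
  [[0.3, -0.88, -0.1], [0, 0, -0.81]],
  [[0.3, -0.88, -0.1], [0, 0, -0.81]],
  [[0.3, -0.88, -0.1], [0, 0, -0.81]],
  [[0.3, -0.88, -0.1], [0, 0, -0.81]],
])

```text
time: 3.18
tool_pos: [0.4784, -0.0668, 0.156]
tcp_rot: [-1.57, 0.002, -0.001]
wrist_force: [0.8, -0.0, -0.3]
width: 1.0
```

```bash
python3 - <<'E'
from h import *
im,d,M=shot('wrist','w1');print(bot.read_state()['tool_pos'],bot.read_state()['tcp_rot'])
E
```

```text
[ 0.47836666 -0.06612634  0.15608482] [-1.57023088e+00  3.01931189e-04  2.41662465e-04]
```

View pics/w1.png

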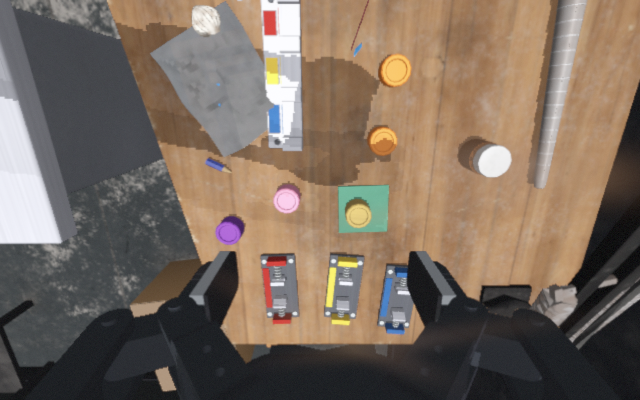

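```bash
python3 - <<'E'
from h import *
np.set_printoptions(precision=4,suppress=True)
D=np.load('pics/w1.npz');im=D['im'];M=D['M'];P=cloud('wrist',D['d'],M)
hsv=cv2.cvtColor(im,cv2.COLOR_RGB2HSV)
Z=P[...,2]
m=np.zeros((400,640),bool);m[190:240,330:395]=1
k=m&(Z>.019)&(Z<.03);q=P[k];print('disc',k.sum(),np.median(q[:,2]),(q.min(0)+q.max(0))/2,q.max(0)-q.min(0),q.mean(0))
c,r=cv2.minEnclosingCircle(q[:,:2].astype(np.float32)*1000);print(c,r)
g=(hsv[...,0]>55)&(hsv[...,0]<95)&(hsv[...,1]>80)&m;print('pad',cv2.minAreaRect(P[g][:,:2].astype(np.float32)*1000),np.median(P[g][:,2]))
k=np.zeros_like(m);k[0:160,255:310]=1
k&=(Z>.019)&(Z<.03);print('gauge',cv2.minAreaRect(P[k][:,:2].astype(np.float32)*1000),np.median(Z[k]), cv2.fitLine(P[k][:,:2].astype(np.float32),cv2.DIST_L2,0,.01,.01).ravel())
print(proj('wrist',[[.527,-.113,.023]],M))
cv2.imwrite('pics/w1z.png',cv2.resize(im[0:345,180:440,::-1],None,fx=1.7,fy=1.7,interpolation=cv2.INTER_CUBIC))
E
```

```text
disc 502 0.021903620737110607 [ 0.5194 -0.1127  0.022 ] [0.0288 0.0291 0.0056] [ 0.5192 -0.1125  0.0219]
(519.2767333984375, -113.04724884033203) 14.906205177307129
pad ((526.565673828125, -113.9290771484375), (51.62721252441406, 57.93862533569336), 6.245769023895264) nan
gauge ((446.31829833984375, 30.98959732055664), (137.36312866210938, 20.03632926940918), 89.79163360595703) 0.023719848881370464 [0.0034 1.     0.4465 0.0271]
[[365.2976 216.153 ]]
```

View pics/w1z.png

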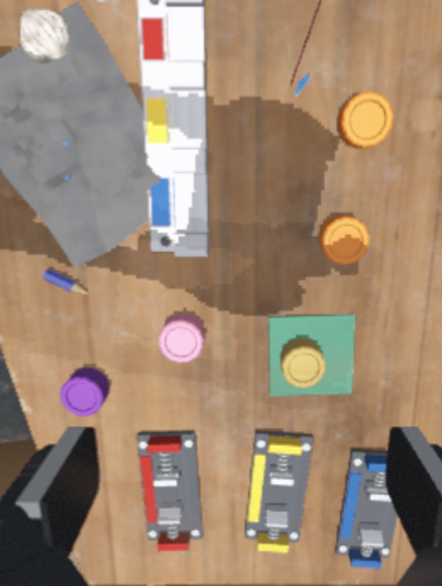

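Call:
play_rows([
  [[0.101, -0.114, -0.2], [0, 0, 0]],
  [[0.101, -0.114, -0.24], [0, 0, 0]],
  [[0.101, -0.114, -0.3], [0, 0, 0]],
  [[0.101, -0.114, -0.35], [0, 0, 0]],
  [[0.101, -0.114, -0.375], [0, 0, 0]],
  [[0.101, -0.114, -0.375], [0, 0, 0]],
], gripper=0.25, squeeze=50)

```text
time: 3.98
tool_pos: [0.5186, -0.1112, 0.0058]
tcp_rot: [-1.57, -0.0, 0.002]
wrist_force: [-0.8, -0.2, 0.3]
width: 0.75
```

Call:
play_rows([
  [[0.001, -0.002, -0.003], [0, 0, 0]],
  [[0.001, -0.002, -0.003], [0, 0, 0]],
  [[0.001, -0.002, -0.003], [0, 0, 0]],
  [[0.001, -0.002, -0.003], [0, 0, 0]],
  [[0.001, -0.002, -0.003], [0, 0, 0]],
  [[0.001, -0.002, -0.003], [0, 0, 0]],
], gripper=1)

```text
time: 4.72
tool_pos: [0.5195, -0.1134, 0.0049]
tcp_rot: [-1.571, 0.0, -0.0]
wrist_force: [0.3, 0.6, 0.4]
width: -0.001
```

```bash
python3 - <<'E'
from h import *
im,d,M=shot('wrist','w2');im,d,M=shot('scene','s2');s=bot.read_state();print(s)
cv2.imwrite('pics/s2z.png',cv2.resize(im[120:280,260:480,::-1],None,fx=3,fy=3))
E
```

```text
{'time': 4.825, 'q': array([-2.61665889e-01,  1.95343421e-01,  2.07658004e+00,  3.49502842e-05,
        8.69754703e-01, -2.61267959e-01]), 'joint_vel': array([ 0.00018002,  0.00021698,  0.00128323,  0.00133602, -0.00126242,
       -0.00081509]), 'joint_torque': array([-5.62762027e-03, -4.03336179e+01, -2.93540955e+01, -1.85675663e-04,
        9.54731295e-04,  3.90890682e-05]), 'tool_pos': array([ 0.51945336, -0.11332474,  0.00484862]), 'tcp_rot': array([-1.57074840e+00,  3.89688752e-04, -2.70785800e-04]), 'wrist_force': array([ 0.07676862, -0.18506066,  0.36041198]), 'torque': array([ 0.02405549, -0.02390759, -0.03962791]), 'width': 0.0005693689039530116}
```

View pics/w2.png

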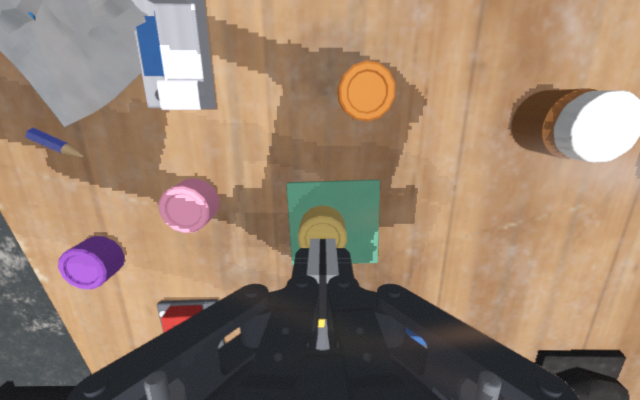

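View pics/s2z.png

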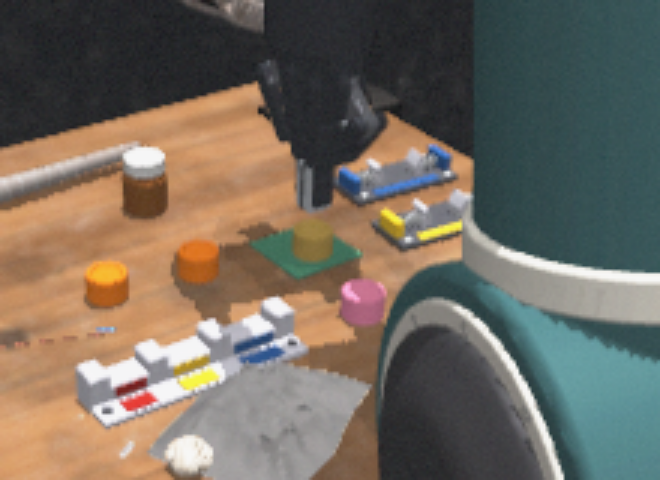

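```bash
python3 - <<'E'
from h import *
np.set_printoptions(precision=4,suppress=True)
D=np.load('pics/w2.npz');im=D['im'];M=D['M'];P=cloud('wrist',D['d'],M)
for v in range(210,345,8): print(v,P[v,320],P[v,328],im[v,320])
print(proj('wrist',[[.5195,-.1134,.0049],[.5195,-.1134,.0239]],M))
m=np.zeros((400,640),bool);m[195:260,285:360]=1
D1=np.load('pics/s2.npz');P1=cloud('scene',D1['d'],D1['M'])
for v in range(170,216,3): print(v,P1[v,260+313//3],D1['im'][v,260+313//3])
print(proj('scene',[[.5195,-.1134,.0049],[.5195,-.1134,.0239]],D1['M']))
E
```

```text
210 [ 0.5178 -0.0985  0.0122] [ 0.5228 -0.099   0.0109] [118 102  60]
218 [ 0.5179 -0.0997  0.022 ] [ 0.5226 -0.0997  0.0222] [164 143  86]
226 [ 0.5178 -0.105   0.0217] [ 0.5226 -0.1051  0.0216] [171 150  91]
234 [ 0.5178 -0.1102  0.0217] [ 0.5226 -0.1104  0.0214] [174 152  92]
242 [ 0.518  -0.1024  0.0475] [ 0.5221 -0.1024  0.0475] [44 46 48]
250 [ 0.5181 -0.1023  0.0561] [ 0.5219 -0.1018  0.057 ] [40 41 45]
258 [ 0.5181 -0.1023  0.0636] [ 0.5218 -0.1022  0.0637] [42 44 44]
266 [ 0.5182 -0.1023  0.0703] [ 0.5217 -0.1024  0.0701] [38 35 38]
274 [ 0.5182 -0.1019  0.077 ] [ 0.5216 -0.1025  0.0762] [42 43 43]
282 [ 0.5182 -0.1058  0.077 ] [ 0.5214 -0.1013  0.0836] [59 59 64]
290 [ 0.5182 -0.1099  0.0768] [ 0.5214 -0.1028  0.0865] [54 54 60]
298 [ 0.5182 -0.1133  0.0775] [ 0.5214 -0.1066  0.0864] [54 55 60]
306 [ 0.5182 -0.1175  0.0773] [ 0.5214 -0.1104  0.0863] [56 55 57]
314 [ 0.5182 -0.1219  0.077 ] [ 0.5214 -0.1139  0.0866] [57 55 58]
322 [ 0.5176 -0.1787  0.0173] [ 0.5215 -0.1177  0.0866] [255 244 117]
330 [ 0.5175 -0.1979  0.0038] [ 0.5214 -0.1206  0.0878] [131 133 140]
338 [ 0.5174 -0.2052  0.0041] [ 0.5215 -0.1244  0.0879] [130 134 142]
[[322.7389 227.27  ]
 [322.7964 240.4176]]
170 [ 0.5095 -0.1027  0.093 ] [41 42 45]
173 [ 0.5084 -0.1022  0.0866] [40 41 46]
176 [ 0.5154 -0.1077  0.0752] [58 60 62]
179 [ 0.5132 -0.1064  0.0694] [58 61 63]
182 [ 0.513  -0.1065  0.0623] [59 58 64]
185 [ 0.5136 -0.1073  0.0546] [43 45 51]
188 [ 0.5121 -0.1065  0.0483] [49 53 55]
191 [ 0.5715 -0.1513 -0.    ] [157 120  97]
194 [ 0.5279 -0.1189  0.0224] [156 127  64]
197 [ 0.5176 -0.1116  0.022 ] [156 128  69]
200 [ 0.5107 -0.1067  0.0193] [141 115  60]
203 [ 0.5082 -0.1051  0.0135] [135 111  61]
206 [ 0.5084 -0.1056  0.0057] [134 112  61]
209 [ 0.502  -0.1011  0.0028] [ 71 119  97]
212 [ 0.4954 -0.0965  0.0002] [107  81  58]
215 [ 0.4876 -0.0909 -0.0014] [121  93  65]
[[363.9209 203.1525]
 [364.2151 195.6464]]
```

Call:
play_rows([
  [[0, 0, 0], [0, 0, 0]],
  [[0, 0, 0], [0, 0, 0]],
  [[0, 0, 0], [0, 0, 0]],
  [[0, 0, -0.02], [0, 0, 0]],
  [[0, 0, -0.045], [0, 0, 0]],
  [[0, 0, -0.07], [0, 0, 0]],
  [[0, 0, -0.07], [0, 0, 0]],
], gripper=0.4)

```text
time: 5.7
tool_pos: [0.518, -0.1129, -0.0247]
tcp_rot: [-1.57, 0.003, 0.002]
wrist_force: [-0.3, 0.8, -0.6]
width: 0.602
```

```bash
python3 - <<'E'
from h import *
im,d,M=shot('wrist','w3');im,d,M=shot('scene','s3')
cv2.imwrite('pics/s3z.png',cv2.resize(im[140:240,300:440,::-1],None,fx=5,fy=5))
np.set_printoptions(precision=4,suppress=True)
P=cloud('scene',d,M)
for u in (360,364,368):
  for v in range(185,206,3):print(u,v,P[v,u],im[v,u])
E
```

```text
360 185 [ 0.5479 -0.122   0.0349] [37 35 37]
360 188 [ 0.5456 -0.1205  0.0288] [45 41 43]
360 191 [ 0.5444 -0.1199  0.022 ] [47 45 43]
360 194 [ 0.531  -0.1104  0.0235] [137 114  64]
360 197 [ 0.5189 -0.1018  0.0244] [154 127  66]
360 200 [ 0.516  -0.0999  0.0188] [123 102  56]
360 203 [ 0.5147 -0.0992  0.0122] [124 102  55]
364 185 [ 0.593  -0.1668  0.0017] [197 142 100]
364 188 [ 0.5818 -0.1587  0.0011] [171 126  92]
364 191 [ 0.5711 -0.1511  0.0002] [170 122  88]
364 194 [ 0.5281 -0.1191  0.0223] [152 125  65]
364 197 [ 0.5167 -0.1109  0.0226] [151 126  62]
364 200 [ 0.5116 -0.1073  0.0187] [143 118  63]
364 203 [ 0.5102 -0.1066  0.012 ] [133 109  57]
368 185 [ 0.4919 -0.1013  0.0661] [38 37 42]
368 188 [ 0.4941 -0.1034  0.0574] [61 53 54]
368 191 [ 0.4912 -0.1015  0.0522] [101  99  98]
368 194 [ 0.4939 -0.1039  0.043 ] [100 100 103]
368 197 [ 0.4904 -0.1015  0.0382] [117 119 123]
368 200 [ 0.4904 -0.1019  0.0307] [115 115 121]
368 203 [ 0.4906 -0.1024  0.0231] [113 116 119]
```

View pics/w3.png

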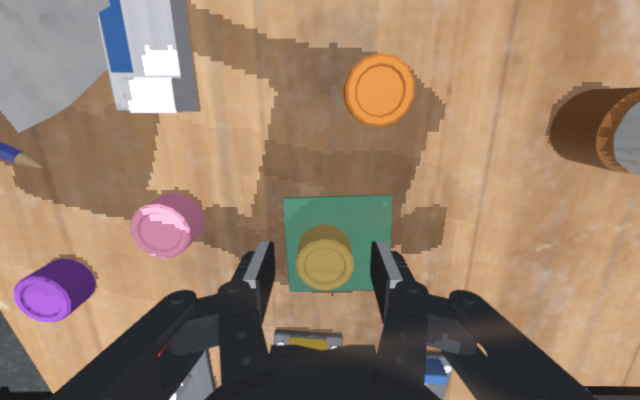

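View pics/s3z.png

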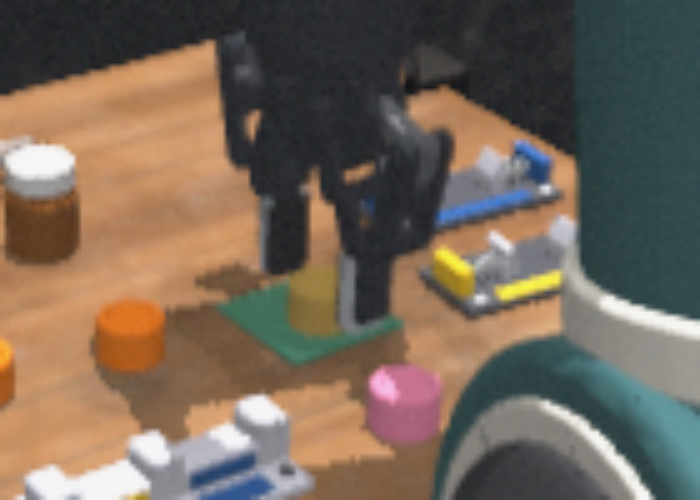

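Call:
play_rows([
  [[0.002, 0, -0.025], [0, 0, 0]],
  [[0.002, 0, -0.025], [0, 0, 0]],
  [[0.002, 0, -0.025], [0, 0, 0]],
])

```text
time: 6.18
tool_pos: [0.5202, -0.1133, -0.0332]
tcp_rot: [-1.571, 0.0, -0.0]
wrist_force: [0.3, 0.2, -0.3]
width: 0.602
```

Call:
play_rows([
  [[0, 0, 0], [0, 0, 0]],
  [[0, 0, 0], [0, 0, 0]],
  [[0, 0, 0], [0, 0, 0]],
  [[0, 0, 0], [0, 0, 0]],
  [[0, 0, 0], [0, 0, 0]],
], gripper=1)

```text
time: 6.8
tool_pos: [0.5211, -0.1136, -0.0323]
tcp_rot: [-1.571, -0.001, -0.001]
wrist_force: [-1.1, 0.8, 5.2]
width: 0.33
```

```bash
python3 - <<'E'
from h import *
im,d,M=shot('wrist','w4');im,d,M=shot('scene','s4')
cv2.imwrite('pics/s4z.png',cv2.resize(im[140:240,300:440,::-1],None,fx=5,fy=5))
print(bot.read_state())
E
```

```text
{'time': 6.9, 'q': array([-2.61222869e-01,  2.53429490e-01,  2.09159470e+00, -1.24896044e-06,
        7.95047521e-01, -2.60886750e-01]), 'joint_vel': array([ 8.67882444e-05,  1.57307446e-03, -1.62849003e-03, -8.81722405e-04,
        1.05672210e-03,  1.04309119e-03]), 'joint_torque': array([-2.85687041e-02, -3.87974918e+01, -2.55178070e+01,  4.41514730e-04,
       -1.94023820e-01, -1.21755569e-03]), 'tool_pos': array([ 0.52114171, -0.11354349, -0.03232147]), 'tcp_rot': array([-1.57118942e+00, -8.90637157e-04, -1.41726705e-03]), 'wrist_force': array([ 0.26560022, -0.93370634,  5.94052712]), 'torque': array([ 0.00462217,  0.1614247 , -0.00095102]), 'width': 0.3285789957512269}
```

View pics/w4.png

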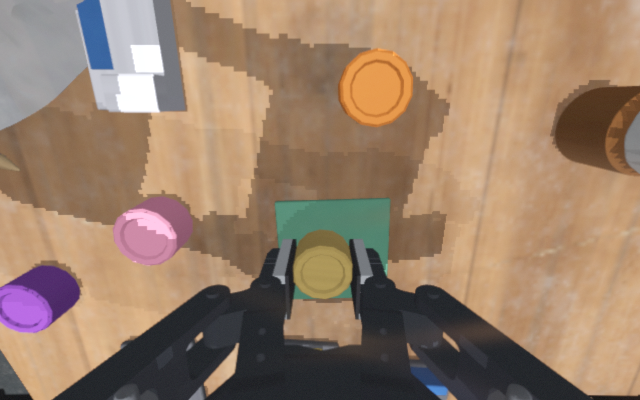

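View pics/s4z.png

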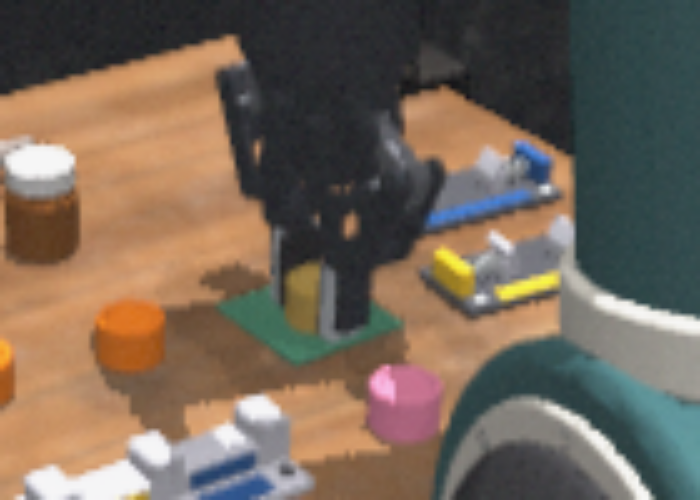

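Call:
play_rows([
  [[0, 0, 0.0075], [0, 0, 0]],
  [[0, 0, 0.0075], [0, 0, 0]],
  [[0, 0, 0.0075], [0, 0, 0]],
], gripper=0.55)

```text
time: 7.28
tool_pos: [0.5199, -0.1132, -0.0304]
tcp_rot: [-1.571, 0.001, 0.0]
wrist_force: [-0.3, -0.4, 0.5]
width: 0.452
```

Call:
play_rows([
  [[0, 0, 0], [0, 0, 0]],
  [[0, 0, 0], [0, 0, 0]],
  [[0, 0, 0], [0, 0, 0]],
  [[0, 0, 0], [0, 0, 0]],
], gripper=1, squeeze=70)

```text
time: 7.78
tool_pos: [0.5204, -0.1133, -0.03]
tcp_rot: [-1.571, 0.0, -0.0]
wrist_force: [-1.8, 0.7, 3.2]
width: 0.319
```

Call:
play_rows([
  [[0, 0, 0.08], [0, 0, 0]],
  [[-0.01, 0.05, 0.15], [0, 0, 0]],
  [[-0.07, 0.2, 0.15], [0, 0, 0]],
  [[-0.13, 0.35, 0.15], [0, 0, 0]],
  [[-0.185, 0.4935, 0.15], [0, 0, 0]],
  [[-0.185, 0.4935, 0.15], [0, 0, 0]],
  [[-0.185, 0.4935, 0.15], [0, 0, 0]],
  [[-0.185, 0.4935, 0.15], [0, 0, 0]],
])

```text
time: 8.78
tool_pos: [0.447, 0.0831, 0.0299]
tcp_rot: [-1.571, 0.001, -0.002]
wrist_force: [-0.8, 0.2, -0.7]
width: 0.323
```

```bash
python3 - <<'E'
from h import *
im,d,M=shot('wrist','w5');s=bot.read_state();print(s['tool_pos'],s['tcp_rot'],s['width'],s['wrist_force'])
cv2.imwrite('pics/w5z.png',cv2.resize(im[60:340,200:440,::-1],None,fx=2.1,fy=2.1,interpolation=cv2.INTER_CUBIC))
E
```

```text
[0.44694247 0.08289436 0.02982408] [-1.57104284  0.00171444 -0.00192418] 0.32034160204041323 [ 0.01750044 -0.22869368 -0.90144276]
```

View pics/w5z.png

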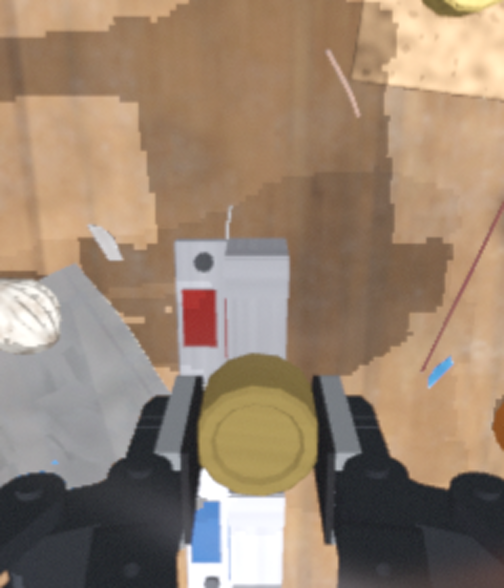

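```bash
cat > an.py <<'E'
from h import *
import sys
np.set_printoptions(precision=4,suppress=True)
def an(fn):
    D=np.load(f'pics/{fn}.npz');im=D['im'];M=D['M'];P=cloud('wrist',D['d'],M);Z=P[...,2]
    # disc top by brass colour
    hsv=cv2.cvtColor(im,cv2.COLOR_RGB2HSV)
    b=(hsv[...,0]>17)&(hsv[...,0]<35)&(hsv[...,1]>85);b[:,:285]=0;b[:,365:]=0;b[:200]=0
    zt=np.percentile(Z[b],90);k=b&(abs(Z-zt)<.003)
    q=P[k][:,:2];print('disc top z',np.median(Z[k]),'n',k.sum(),'ctr',(np.percentile(q,1,axis=0)+np.percentile(q,99,axis=0))/2,'ext',np.percentile(q,99.5,axis=0)-np.percentile(q,.5,axis=0))
    k2=cv2.findContours(k.astype(np.uint8),cv2.RETR_EXTERNAL,cv2.CHAIN_APPROX_NONE)[0];c=max(k2,key=cv2.contourArea)[:,0]
    pts=P[c[:,1],c[:,0]][:,:2];A=np.c_[2*pts,np.ones(len(pts))];s=np.linalg.lstsq(A,(pts**2).sum(1),rcond=None)[0];print('circ',s[:2],'r',np.sqrt(s[2]+s[0]**2+s[1]**2))
    g=(abs(Z-.0235)<.003)&(abs(P[...,0]-.4465)<.025)&(P[...,1]<.13)&(P[...,1]>-.06)&~b&(hsv[...,1]<60)
    Q=P[g];x=Q[:,0];print('gauge n',g.sum(),'z',np.median(Q[:,2]),'x',np.percentile(x,[1,99]),'ctr',np.percentile(x,[1,99]).mean(),'y',np.percentile(Q[:,1],[.5,99.5]))
    return P,g,im
if __name__=='__main__':
    P,g,im=an(sys.argv[1])
    ys=np.sort(P[g][:,1]);h,e=np.histogram(ys,bins=np.arange(-.05,.125,.001));print([(round(float(a),3),int(n)) for a,n in zip(e,h)])
E
python3 an.py w5; python3 - <<'E'
import sys;sys.path.insert(0,'.')
from h import *
# w1 histogram of gauge y
D=np.load('pics/w1.npz');P=cloud('wrist',D['d'],D['M']);Z=P[...,2]
g=(abs(Z-.0235)<.004)&(abs(P[...,0]-.4465)<.006)&(P[...,1]>-.06)&(P[...,1]<.12)
h,e=np.histogram(P[g][:,1],bins=np.arange(-.05,.125,.001));print([(round(float(a),3),int(n)) for a,n in zip(e,h)])
E
```

```text
return _methods._mean(a, axis=axis, dtype=dtype,
  ret = ret.dtype.type(ret / rcount)
Traceback (most recent call last):
  File "an.py", line 17, in <module>
    P,g,im=an(sys.argv[1])
           ~~^^^^^^^^^^^^^
  File "an.py", line 10, in an
    q=P[k][:,:2];print('disc top z',np.median(Z[k]),'n',k.sum(),'ctr',(np.percentile(q,1,axis=0)+np.percentile(q,99,axis=0))/2,'ext',np.percentile(q,99.5,axis=0)-np.percentile(q,.5,axis=0))
                                                                       ~~~~~~~~~~~~~^^^^^^^^^^^^
IndexError: index -1 is out of bounds for axis 0 with size 0
```

```bash
sed -i 's/np.percentile(Z\[b\],90)/np.nanpercentile(Z[b],75)/' an.py; sed -i 's/^    ys=.*$/    X=P[g\&(abs(P[...,0]-.4465)<.006)][:,1];h,e=np.histogram(X,bins=np.arange(-.05,.125,.0005));print([(round(float(a),4),int(n)) for a,n,p,q in zip(e[1:],h[1:],h[:-1],list(h[2:])+[0]) if n and (not p or not q)])/' an.py;python3 an.py w5
```

```text
disc top z 0.08170043875932151 n 2515 ctr [0.4468 0.0841] ext [0.0274 0.0278]
circ [0.4468 0.0838] r 0.01424609022989981
gauge n 1142 z 0.023619575693094114 x [0.4367 0.4564] ctr 0.4465154028857208 y [-0.0249  0.1125]
[(-0.026, 1), (-0.023, 3), (0.0115, 4), (0.0255, 2), (0.0985, 2), (0.1125, 5)]
```

Call:
play_rows([
  [[0, 0.003, -0.05], [0, 0, 0]],
  [[0, 0.003, -0.08], [0, 0, 0]],
  [[0, 0.003, -0.088], [0, 0, 0]],
  [[0, 0.003, -0.088], [0, 0, 0]],
  [[0, 0.003, -0.094], [0, 0, 0]],
  [[0, 0.003, -0.097], [0, 0, 0]],
  [[0, 0.003, -0.1], [0, 0, 0]],
  [[0, 0.003, -0.1], [0, 0, 0]],
])

```text
time: 9.82
tool_pos: [0.4468, 0.0853, -0.0095]
tcp_rot: [-1.571, -0.0, -0.001]
wrist_force: [-2.2, -0.2, 5.1]
width: 0.318
```

```bash
python3 - <<'E'
from h import *
im,d,M=shot('wrist','w6');s=bot.read_state();print(s['tool_pos'],s['wrist_force'])
cv2.imwrite('pics/w6z.png',cv2.resize(im[160:340,220:420,::-1],None,fx=3,fy=3,interpolation=cv2.INTER_CUBIC))
E
python3 an.py w6
```

```text
[ 0.44678513  0.08533898 -0.0094957 ] [-1.63281584 -0.9838358   5.51850797]
disc top z 0.04235792902860279 n 2520 ctr [0.4464 0.0864] ext [0.0275 0.0275]
circ [0.4461 0.0858] r 0.0143918181912505
gauge n 1386 z 0.023578709583072746 x [0.4365 0.4563] ctr 0.44638958074983426 y [0.018  0.1126]
[(0.016, 1), (0.017, 4), (0.0265, 2), (0.099, 7), (0.1125, 10)]
```

View pics/w6z.png

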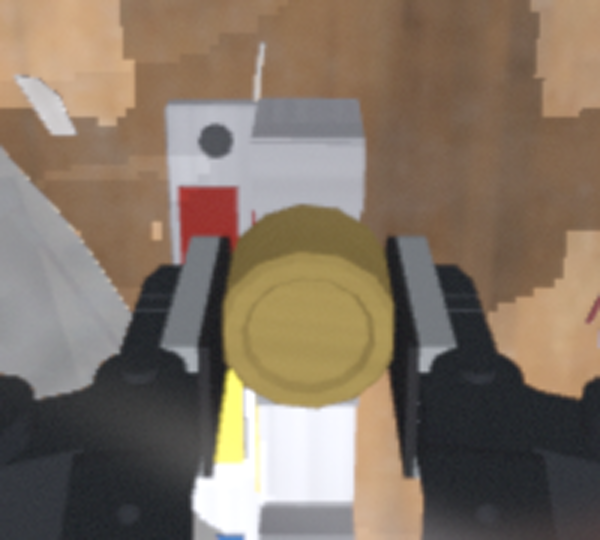

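Call:
play_rows([
  [[0, 0.003, -0.002], [0, 0, 0]],
  [[0, 0.003, -0.002], [0, 0, 0]],
])

```text
time: 10.12
tool_pos: [0.4472, 0.0859, -0.0097]
tcp_rot: [-1.572, -0.001, -0.001]
wrist_force: [-2.8, -4.5, 10.3]
width: 0.324
```

Call:
play_rows([
  [[0, -0.003, 0], [0, 0, 0]],
  [[0, -0.006, 0], [0, 0, 0]],
  [[0, -0.006, 0], [0, 0, 0]],
])

```text
time: 10.5
tool_pos: [0.4476, 0.0849, -0.0098]
tcp_rot: [-1.569, -0.001, -0.003]
wrist_force: [-1.5, 2.0, 6.1]
width: 0.322
```

Call:
play_rows([
  [[0, 0, 0.04], [0, 0, 0]],
  [[0, -0.05, 0.05], [0, 0, 0]],
  [[0, -0.108, 0.05], [0, 0, 0]],
  [[0, -0.108, 0.05], [0, 0, 0]],
  [[0, -0.108, 0.05], [0, 0, 0]],
])

```text
time: 11.12
tool_pos: [0.4463, 0.0411, 0.0093]
tcp_rot: [-1.57, 0.001, -0.001]
wrist_force: [0.2, 0.0, -0.0]
width: 0.32
```

```bash
python3 - <<'E'
from h import *
im,d,M=shot('wrist','w7');s=bot.read_state();print(s['tool_pos'],s['wrist_force'])
cv2.imwrite('pics/w7z.png',cv2.resize(im[160:340,220:420,::-1],None,fx=3,fy=3,interpolation=cv2.INTER_CUBIC))
E
python3 an.py w7
```

```text
[0.44627698 0.04129163 0.00923905] [ 0.1703867   0.4538797  -0.13998089]
disc top z 0.06115716989058005 n 2508 ctr [0.446  0.0422] ext [0.0274 0.0275]
circ [0.4461 0.042 ] r 0.014163566749759144
gauge n 2305 z 0.02367791523948304 x [0.4364 0.4561] ctr 0.4462837701966113 y [-0.0371  0.1121]
[(-0.038, 4), (-0.023, 1), (0.056, 1), (0.071, 6), (0.0985, 21), (0.112, 23)]
```

View pics/w7z.png

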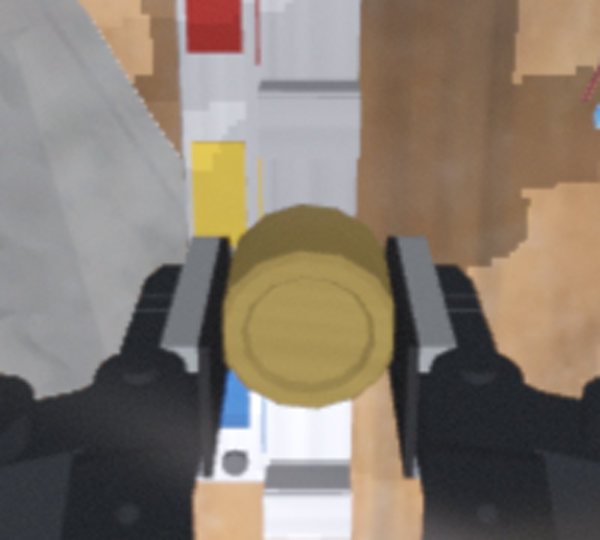

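Call:
play_rows([
  [[0, -0.0018, -0.03], [0, 0, 0]],
  [[0, -0.0018, -0.04], [0, 0, 0]],
  [[0, -0.0018, -0.046], [0, 0, 0]],
  [[0, -0.0018, -0.05], [0, 0, 0]],
  [[0, -0.0018, -0.053], [0, 0, 0]],
  [[0, -0.0018, -0.053], [0, 0, 0]],
])

```text
time: 11.92
tool_pos: [0.4464, 0.0402, -0.0121]
tcp_rot: [-1.571, 0.0, -0.0]
wrist_force: [-0.0, 1.9, -0.9]
width: 0.321
```

Call:
play_rows([
  [[0, 0.001, -0.005], [0, 0, 0]],
  [[0, 0.001, -0.009], [0, 0, 0]],
  [[0, 0.001, -0.012], [0, 0, 0]],
  [[0, 0.001, -0.014], [0, 0, 0]],
  [[0, 0.001, -0.016], [0, 0, 0]],
  [[0, 0.001, -0.016], [0, 0, 0]],
])

```text
time: 12.68
tool_pos: [0.4463, 0.0405, -0.018]
tcp_rot: [-1.571, 0.001, 0.0]
wrist_force: [-3.1, 0.0, 4.9]
width: 0.322
```

Call:
play_rows([
  [[0, 0, -0.003], [0, 0, 0]],
  [[0, 0, -0.003], [0, 0, 0]],
])

```text
time: 12.92
tool_pos: [0.4463, 0.0405, -0.0181]
tcp_rot: [-1.571, 0.001, 0.001]
wrist_force: [-6.6, 0.4, 17.0]
width: 0.32
```

```bash
python3 - <<'E'
from h import *
im,d,M=shot('wrist','w8');s=bot.read_state();print(s['tool_pos'],s['wrist_force'])
im,d,M=shot('scene','s8')
cv2.imwrite('pics/s8z.png',cv2.resize(im[180:280,260:400,::-1],None,fx=5,fy=5))
E
python3 an.py w8
```

```text
[ 0.44625986  0.04053318 -0.01813351] [-7.42595506 -0.539321   16.54307527]
disc top z 0.03380890855283364 n 2522 ctr [0.4462 0.0415] ext [0.0274 0.0277]
circ [0.4462 0.0413] r 0.014210151903249984
gauge n 3039 z 0.023764825780300508 x [0.4276 0.465 ] ctr 0.44633139910420916 y [0.0125 0.1122]
[(0.0115, 3), (0.0195, 1), (0.056, 2), (0.071, 10), (0.0985, 26), (0.112, 27)]
```

View pics/s8z.png

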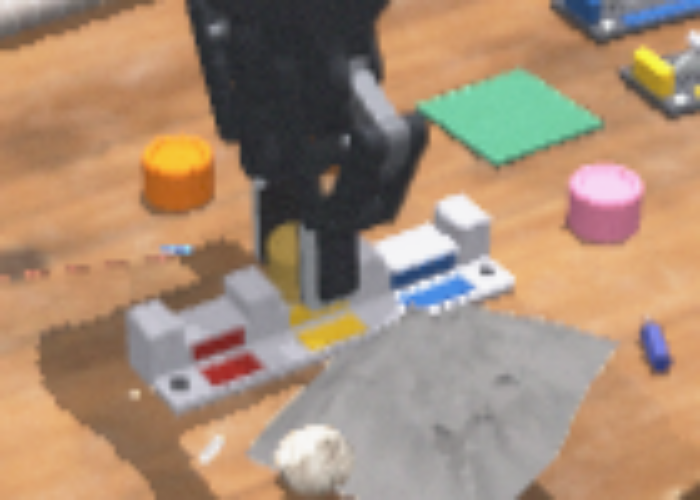

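View pics/w8.png

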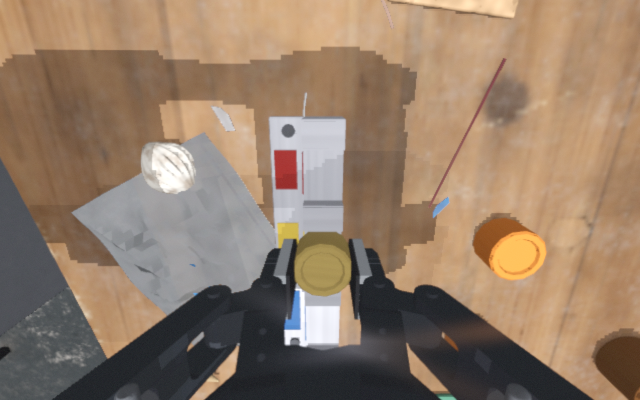

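```bash
python3 - <<'E'
from h import *
np.set_printoptions(precision=4,suppress=True)
for fn,cam in (('w1','wrist'),('top0','top')):
    D=np.load(f'pics/{fn}.npz');im=D['im'];P=cloud(cam,D['d'],D['M']);hsv=cv2.cvtColor(im,cv2.COLOR_RGB2HSV);Z=P[...,2]
    m=(abs(P[...,0]-.506)<.035)&(abs(P[...,1]+.222)<.06)
    y=m&(hsv[...,0]>24)&(hsv[...,0]<34)&(hsv[...,1]>150)
    e=y&(Z>.012);Q=P[e]
    a=Q[Q[:,1]>-.222].mean(0);b=Q[Q[:,1]<-.222].mean(0);print(fn,e.sum(),a,b,(a+b)/2,'yaw',np.degrees(np.arctan2(-(a-b)[0],(a-b)[1])))
    s=m&(Z>-.003)&(Z<.03)&((Z>.003));print(cv2.minAreaRect(P[s][:,:2].astype(np.float32)*1000))
E
```

```text
w1 29 [ 0.5075 -0.1751  0.0168] [ 0.5035 -0.2619  0.017 ] [ 0.5055 -0.2185  0.0169] yaw -2.678446355150201
((505.24688720703125, -221.1889190673828), (96.31067657470703, 44.01499938964844), 85.1620864868164)
top0 64 [ 0.5088 -0.1777  0.0176] [ 0.5022 -0.2658  0.0174] [ 0.5055 -0.2218  0.0175] yaw -4.259435865562962
((511.44500732421875, -219.91615295410156), (112.6350326538086, 57.29826736450195), 88.44055938720703)
```

Call:
play_rows([
  [[0, 0, 0.1], [0, 0, 0]],
  [[0, 0, 0.2], [0, 0, 0]],
  [[0.02, -0.1, 0.25], [0, 0, 0]],
  [[0.04, -0.25, 0.25], [0, 0, -0.1]],
  [[0.08, -0.4, 0.25], [0, 0, -0.1]],
  [[0.11, -0.55, 0.25], [0, 0, -0.1]],
  [[0.13, -0.7, 0.25], [0, 0, -0.1]],
  [[0.147, -0.814, 0.25], [0, 0, -0.1]],
  [[0.147, -0.814, 0.25], [0, 0, -0.1]],
  [[0.147, -0.814, 0.25], [0, 0, -0.1]],
])

```text
time: 14.28
tool_pos: [0.5045, -0.2844, 0.0796]
tcp_rot: [-1.569, 0.063, -0.062]
wrist_force: [0.2, 0.6, -1.6]
width: 0.325
```

```bash
python3 - <<'E'
from h import *
im,d,M=shot('wrist','w9');s=bot.read_state();print(s['tool_pos'],s['tcp_rot'],s['wrist_force'],s['width'])
cv2.imwrite('pics/w9z.png',cv2.resize(im[60:340,200:440,::-1],None,fx=2.1,fy=2.1,interpolation=cv2.INTER_CUBIC))
E
```

```text
[ 0.50446763 -0.28383068  0.07967366] [-1.56877636  0.06264394 -0.06071517] [-0.23121898  0.3267872  -0.75786054] 0.3270842517436079
```

View pics/w9z.png

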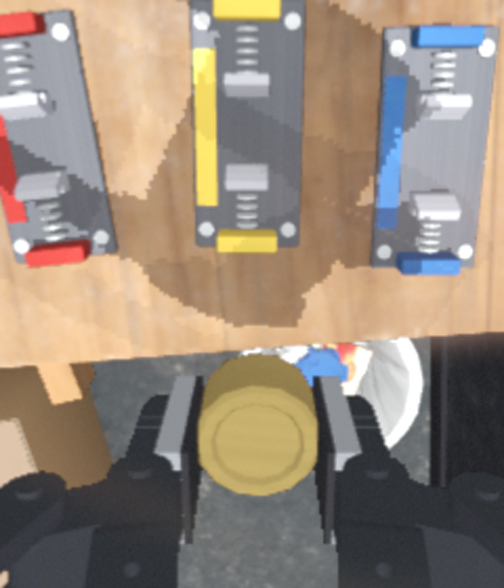

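```bash
python3 - <<'E'
from h import *
np.set_printoptions(precision=4,suppress=True)
D=np.load('pics/w9.npz');im=D['im'];M=D['M'];P=cloud('wrist',D['d'],M);Z=P[...,2];hsv=cv2.cvtColor(im,cv2.COLOR_RGB2HSV)
m=np.zeros((400,640),bool);m[60:182,285:350]=1
y=m&(hsv[...,0]>24)&(hsv[...,0]<34)&(hsv[...,1]>150)
# base rect
s=m&(Z>.003)&(Z<.008);print('base',cv2.minAreaRect(P[s][:,:2].astype(np.float32)*1000),np.median(Z[s]))
e=y&(Z>.013);Q=P[e];print('blocks')
for q in (Q[Q[:,1]>-.222],Q[Q[:,1]<-.222]): print(len(q),q.min(0),q.max(0),np.median(q,0))
# strip line direction
st=y&(Z<.009);print('strip',st.sum(),cv2.minAreaRect(P[st][:,:2].astype(np.float32)*1000))
# jaws
R=m&~y&(Z>.018)&(Z<.03);n,l,stt,c=cv2.connectedComponentsWithStats(R.astype(np.uint8))
for i in range(1,n):
    if stt[i,4]>15:
        q=P[l==i];print('jaw',stt[i],q.min(0),q.max(0),q.mean(0),cv2.minAreaRect(q[:,:2].astype(np.float32)*1000))
cv2.imwrite('pics/w9c.png',cv2.resize(im[60:185,280:355,::-1],None,fx=4.7,fy=4.7,interpolation=cv2.INTER_NEAREST))
# screws (4 light, z~.006)
b=(hsv[...,0]>17)&(hsv[...,0]<35)&(hsv[...,1]>85);b[:,:285]=0;b[:,365:]=0;b[:220]=0
zt=np.nanpercentile(Z[b],75);k=b&(abs(Z-zt)<.003);q=P[k]
print('disc',np.median(Z[k]),(np.percentile(q,1,axis=0)+np.percentile(q,99,axis=0))/2,cv2.minEnclosingCircle(q[:,:2].astype(np.float32)*1000))
E
```

```text
base ((505.078369140625, -222.21243286132812), (95.15287780761719, 43.951072692871094), 85.17179870605469) 0.004931002432023768
blocks
13 [ 0.4979 -0.1815  0.0169] [ 0.5114 -0.1805  0.0187] [ 0.5024 -0.1808  0.0179]
47 [ 0.4932 -0.2677  0.0161] [ 0.5115 -0.2611  0.0188] [ 0.503  -0.2652  0.0175]
strip 36 ((489.226318359375, -214.20584106445312), (4.841314792633057, 17.987276077270508), 6.620217800140381)
jaw [302  60  32   9 113] [ 0.4973 -0.183   0.018 ] [ 0.5203 -0.1757  0.02  ] [ 0.5092 -0.1791  0.0185] ((508.932373046875, -179.3373565673828), (5.5407586097717285, 23.163063049316406), 85.41180419921875)
jaw [307  95  21   9 167] [ 0.4986 -0.2073  0.018 ] [ 0.5143 -0.2005  0.0238] [ 0.5066 -0.2036  0.0212] ((506.4631042480469, -203.9745635986328), (5.843623638153076, 15.445304870605469), 85.3816909790039)
jaw [308 142  20   9 154] [ 0.4961 -0.2436  0.0181] [ 0.5116 -0.237   0.0232] [ 0.5039 -0.2401  0.021 ] ((503.7975769042969, -239.94754028320312), (6.124548435211182, 15.344063758850098), 85.81743621826172)
disc 0.13143632423037793 [ 0.5045 -0.2836  0.1315] ((504.17138671875, -284.27447509765625), 15.27523422241211)
```

View pics/w9c.png

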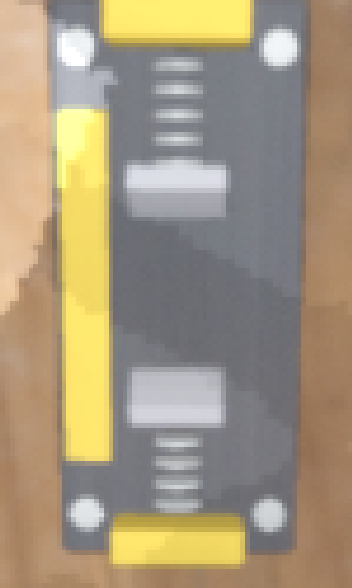

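Call:
play_rows([
  [[0.001, 0.1, -0.05], [0, 0, 0]],
  [[0.001, 0.155, -0.13], [0, 0, 0]],
  [[0.001, 0.155, -0.19], [0, 0, 0]],
  [[0.001, 0.155, -0.19], [0, 0, 0]],
  [[0.001, 0.155, -0.19], [0, 0, 0]],
], squeeze=90)

```text
time: 14.95
tool_pos: [0.5061, -0.2226, 0.0052]
tcp_rot: [-1.57, 0.06, -0.062]
wrist_force: [0.3, -1.1, -1.4]
width: 0.317
```

```bash
python3 - <<'E'
from h import *
np.set_printoptions(precision=4,suppress=True)
im,d,M=shot('wrist','w10');s=bot.read_state();print(s['tool_pos'],s['tcp_rot'],s['wrist_force'],s['width'])
cv2.imwrite('pics/w10z.png',cv2.resize(im[140:340,220:420,::-1],None,fx=2.9,fy=2.9,interpolation=cv2.INTER_CUBIC))
P=cloud('wrist',d,M);Z=P[...,2];hsv=cv2.cvtColor(im,cv2.COLOR_RGB2HSV)
b=(hsv[...,0]>17)&(hsv[...,0]<35)&(hsv[...,1]>85);b[:,:285]=0;b[:,365:]=0;b[:220]=0
zt=np.nanpercentile(Z[b],75);k=b&(abs(Z-zt)<.003);q=P[k]
print('disc',np.median(Z[k]),(np.percentile(q,1,axis=0)+np.percentile(q,99,axis=0))/2,cv2.minEnclosingCircle(q[:,:2].astype(np.float32)*1000))
E
```

```text
[ 0.5067 -0.2232  0.0057] [-1.5709  0.0598 -0.0632] [ 0.44   -0.0392 -1.1395] 0.314987147564929
disc 0.056943904116435684 [ 0.5059 -0.2217  0.0568] ((505.770263671875, -222.2311248779297), 15.217281341552734)
```

View pics/w10z.png

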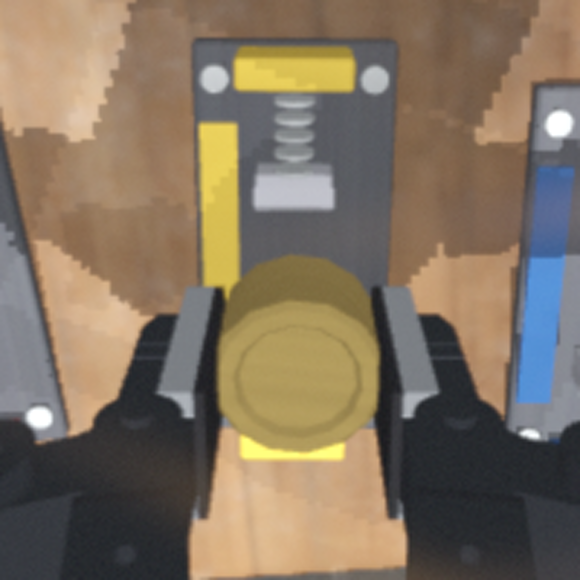

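Call:
play_rows([
  [[-0.001, 0, -0.02], [0, 0, 0]],
  [[-0.001, 0, -0.032], [0, 0, 0]],
  [[-0.001, 0, -0.038], [0, 0, 0]],
  [[-0.001, 0, -0.044], [0, 0, 0]],
  [[-0.001, 0, -0.05], [0, 0, 0]],
  [[-0.001, 0, -0.056], [0, 0, 0]],
  [[-0.001, 0, -0.056], [0, 0, 0]],
], squeeze=110)

```text
time: 15.88
tool_pos: [0.5053, -0.2229, -0.0182]
tcp_rot: [-1.57, 0.062, -0.062]
wrist_force: [1.6, 1.1, 0.1]
width: 0.308
```

Call:
play_rows([
  [[0, 0, -0.006], [0, 0, 0]],
  [[0, 0, -0.012], [0, 0, 0]],
  [[0, 0, -0.017], [0, 0, 0]],
  [[0, 0, -0.021], [0, 0, 0]],
  [[0, 0, -0.024], [0, 0, 0]],
  [[0, 0, -0.024], [0, 0, 0]],
])

```text
time: 16.62
tool_pos: [0.5049, -0.223, -0.0278]
tcp_rot: [-1.57, 0.062, -0.062]
wrist_force: [-0.1, 1.9, 3.1]
width: 0.306
```

```bash
cat > dk.py <<'E'
from h import *
import sys
np.set_printoptions(precision=4,suppress=True)
fn=sys.argv[1]
im,d,M=shot('wrist',fn);s=bot.read_state();print(s['time'],s['tool_pos'],s['wrist_force'],s['width'])
cv2.imwrite(f'pics/{fn}z.png',cv2.resize(im[140:340,220:420,::-1],None,fx=2.9,fy=2.9,interpolation=cv2.INTER_CUBIC))
P=cloud('wrist',d,M);Z=P[...,2];hsv=cv2.cvtColor(im,cv2.COLOR_RGB2HSV)
b=(hsv[...,0]>17)&(hsv[...,0]<35)&(hsv[...,1]>85)&(hsv[...,1]<160)&(abs(P[...,0]-.5055)<.02)&(abs(P[...,1]+.222)<.02)&(Z>.02)
zt=np.nanpercentile(Z[b],75);k=b&(abs(Z-zt)<.003);q=P[k]
print('disc',k.sum(),np.median(Z[k]),(np.percentile(q,1,axis=0)+np.percentile(q,99,axis=0))/2,cv2.minEnclosingCircle(q[:,:2].astype(np.float32)*1000))
A=np.c_[q[:,:2],np.ones(len(q))];print('slope',np.linalg.lstsq(A,q[:,2],rcond=None)[0][:2])
E
python3 dk.py w11
```

```text
16.675 [ 0.5049 -0.223  -0.0278] [0.6374 1.4383 1.9845] 0.3084133634456741
disc 2467 0.023841448654766006 [ 0.5048 -0.222   0.024 ] ((503.58721923828125, -223.19981384277344), 16.328929901123047)
slope [-0.      0.0002]
```

View pics/w11z.png

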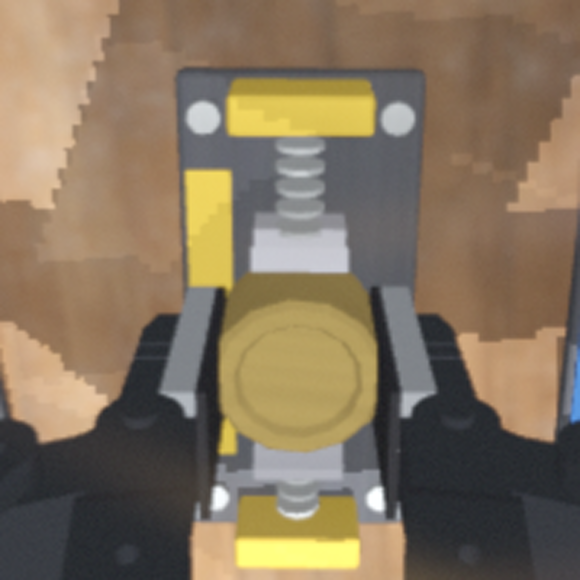

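Call:
play_rows([
  [[0, 0, -0.003], [0, 0, 0]],
  [[0, 0, -0.005], [0, 0, 0]],
  [[0, 0, -0.005], [0, 0, 0]],
])

```text
time: 17.05
tool_pos: [0.505, -0.223, -0.0279]
tcp_rot: [-1.57, 0.063, -0.061]
wrist_force: [-6.2, 5.1, 16.4]
width: 0.306
```

```bash
python3 dk.py w12
```

```text
17.1 [ 0.505  -0.223  -0.0278] [-4.8245  4.6925 15.929 ] 0.3107089561946467
disc 2472 0.023854626907055226 [ 0.5049 -0.2219  0.024 ] ((504.1397399902344, -223.35321044921875), 15.887296676635742)
slope [ 0.0018 -0.001 ]
```

Call:
play_rows([
  [[0, 0, 0.004], [0, 0, 0]],
  [[0, 0, 0.004], [0, 0, 0]],
])

```text
time: 17.35
tool_pos: [0.5049, -0.223, -0.0278]
tcp_rot: [-1.57, 0.062, -0.062]
wrist_force: [-1.8, 2.9, 6.2]
width: 0.31
```

Call:
play_rows([
  [[0, 0, 0], [0, 0, 0]],
  [[0, 0, 0], [0, 0, 0]],
  [[0, 0, 0], [0, 0, 0]],
], gripper=0.45, squeeze=20)

```text
time: 17.73
tool_pos: [0.5049, -0.2232, -0.0284]
tcp_rot: [-1.57, 0.062, -0.062]
wrist_force: [0.5, 0.4, 0.2]
width: 0.551
```

Call:
play_rows([
  [[0, 0, 0.05], [0, 0, 0]],
  [[0, 0, 0.15], [0, 0, 0]],
  [[0, 0, 0.25], [0, 0, 0]],
  [[0, -0.1, 0.25], [0, 0, 0]],
  [[0, -0.15, 0.25], [0, 0, 0]],
  [[0, -0.15, 0.25], [0, 0, 0]],
])

```text
time: 18.48
tool_pos: [0.5044, -0.2837, 0.071]
tcp_rot: [-1.569, 0.065, -0.063]
wrist_force: [0.1, 1.1, 0.2]
width: 0.548
```

```bash
python3 dk.py w13; python3 - <<'E'
from h import *
im,d,M=shot('scene','s13')
cv2.imwrite('pics/s13z.png',im[120:320,160:500,::-1].repeat(2,0).repeat(2,1))
E
```

```text
18.525 [ 0.5041 -0.2827  0.0706] [ 0.1021  0.3373 -0.4379] 0.553795081444697
disc 1224 0.024313081022323213 [ 0.5049 -0.2216  0.0244] ((504.77099609375, -221.72996520996094), 14.763453483581543)
slope [0.0056 0.0031]
```

View pics/w13.png

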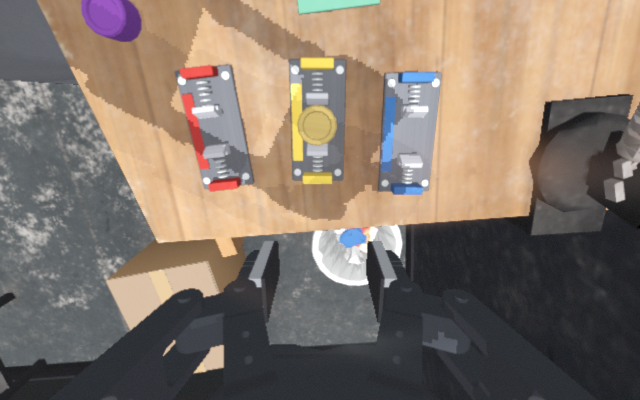

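View pics/s13z.png

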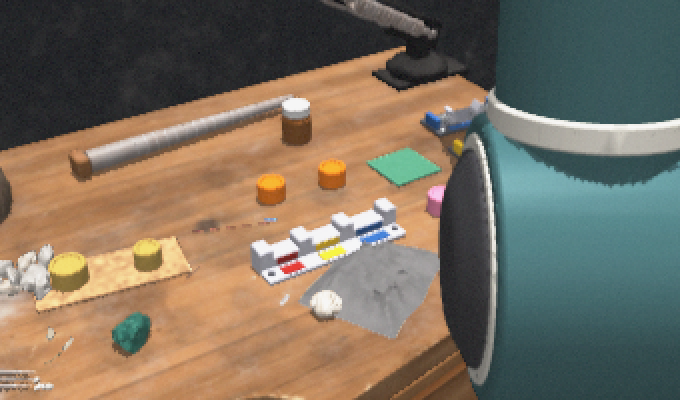

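```bash
python3 -c "
from h import *
print(bot.finish_job())"
```

```text
the job is handed in; nothing more can be done
None
```

The disc from the green pad fits the yellow slot and now sits fully down in the yellow clip, released. I handed the job in at about 18.5 s of the 51 s.

**Gauging:** I set the disc on the red slot and searched a millimetre or so along it. It stayed on the edges under 5 to 10 N. It then went to the bottom of the yellow slot, where it met a firm stop at 17 N. I never offered it to blue.

**Placing:** I pressed it down between the yellow clip's jaws to a hard stop at about 16 N, with its top about 24 mm up and level, and then let go.

**Last checks:**
- **Disc in the clip:** it measures (0.5049, -0.2216) against a clip centre of (0.5051, -0.2220), with its underside about 4.5 to 5 mm up, which is the clip floor. It looks gripped by both jaws.
- **Other things:** the two discs on the cork pad, the jar and the stone look unmoved in the scene picture; I did not measure them.
- **Gripper:** it is clear, with contact forces near zero.

**What disagreed:**
- **Fingertip position:** both cameras put the fingertips about 40 mm above the reported tool point, so my first grasp closed above the disc without touching it. I corrected the height from the pictures.
- **Disc diameter:** measurements ranged from about 27 mm (finger opening while held) to 29.5 mm (camera, after release). None was reliable alone, so the gauge decided it.

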